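# Slide the sample carrier under the probe bridge and shut the keeper

## Robot

A 6-joint arm with a two-finger parallel gripper is mounted at the origin on the work surface. World frame = base frame: x ahead of the robot, y to its left, z up, the work surface at z = 0. Lengths are in m, angles in rad, forces in N, time in s.
With the tool pointing down it reaches from about 0.2 to 0.875 m from the base axis. Payload 3.4 kg.
Tool frame: the origin (TCP) lies at the very end of the fingers, on their centre line; the grasp point (between the pads) lies 19 mm behind it; z points along the fingers, y is the line along which they close (so a half turn about z gives the same grasp; the last joint's range is limited). The gripper opens to 94 mm and grips with 3 to 60 N. Pads are 16 mm wide; open, the fingers measure 119 mm over their backs; the gripper's body (75 mm by 177 mm) begins 78 mm behind the grasp point.
Start: joints at [-1.36, 0.276, 1.505, -0, 1.361, -0.121], TCP at [0.187, -0.544, 0.205] pointing down, gripper open.
Joint ranges: [-2.89, 2.89], [-0.75, 2.08], [0.22, 2.7], [-1.18, 4.32], [0.11, 2.71], [-2.7, 2.7]. Speed limits (rad/s): [2.57, 2.57, 3.14, 3.14, 3.14, 3.14].

## Interface

Orientations are given as a unit quaternion [w, x, y, z].
In Python, from bench import status, imaging, manip gives the robot as it stands.
- The arm moves only by the shell command python3 -m pendant 'ROWS' [FORCE]. ROWS is JSON, a list of rows, each an object of numbers: "rx", "ry", "rz": the turn, a rotation vector about the world's x, y, z in degrees; "dx", "dy", "dz": the shift along the world's x, y, z in cm; "hand": the finger opening in cm, from 0 to 9.4. In form: [{"rx": .., "ry": .., "rz": .., "dx": .., "dy": .., "dz": .., "hand": ..}, ...]. A call has 1 to 10 rows; each row is the pose to reach, as a shift and turn from the pose commanded when the call began; what a row does not reach only later rows make up. A row lasts 1/12 s, in which the tool goes at most 41.7 mm and 7.16 degrees, less where a joint would pass 70% of its speed; a pose out of reach is approached as far as the arm can. A call with a gripper value outside its range is refused whole. The fingers move at their own pace and stop on an object; FORCE is the grip in N (left out, the last holds). Time passes only in rows, so rows that repeat a pose let the fingers close. It gives the time, the measured TCP pose, the force, the opening and the grip force at its end, in the units of the state.
- status.state(): the state, without advancing time (a new reading comes with each control period).
- imaging.capture(name): name is "side" or "top" or "wrist"; returns a dict with "img" (384x512x3 uint8, blue, green, red), "range_z" (384x512 float32, m along the optical axis (not along the pixel's ray), 0 where there is no reading), "intrinsics" (3x3 intrinsics, pixels), "k1" (the pictures are not rectified: a ray, as slopes to the right and down, at radius r is drawn at 1 + k1 r^2 times it, then the intrinsics apply), "R" (3x3) and "t" (3): a world point X has camera coordinates R X + t. Camera axes: x right, y down, z forward; pixel columns grow to the right and rows downward; lengths in m; the calibration is good to about 2 mm. A picture is of the moment at which its call begins.
- manip.job_done(): hands the job in; it is judged then, once.
The state is a dict: "time": time; "joints": joint angles; "joint_vel": joint speeds; "effort": joint torques, N m; "tcp_pos": TCP position; "ee_rot": TCP orientation; "wrist_force": force on the tool from outside, world axes, zero at the start; "torque": the same for the moment, N m; "opening": finger opening in m; "finger_force": force on a finger pad.
Only numpy, scipy, OpenCV 4.12 (cv2) and the standard library are available. Lean on these libraries where they do the work, as an engineer would, in place of code of your own. Each camera call takes 0.05 s, during which the arm holds its last target. There are 200 camera calls.

## Task

Push the square copper sample carrier along the bench, flat and without tipping, lifting or gripping it, in under the low probe bridge until it is fully home against both stop pins. Then push the brass keeper arm fully shut behind it with a fingertip and leave everything at rest. Touch the carrier only on its plate, never on the delicate sample mounted on top, and leave the other things on the bench where they are.

Things in the scene. Friction and masses are not known exactly. Their poses are not given: they have to be found in the camera images.
- bridge: Aluminium bridge fixed to the bench. Origin on the bench under the beam's middle; x is the direction of travel (the carrier enters from the -x side), y across. Beam 40 mm deep (x), 154 mm wide (y), underside 40, top 54 mm up; brass fittings on it up to 66 mm. Legs, also 40 mm deep, leave 104 mm free width (y -52 to 52); feet 8 mm high reach out to y = +-101.
- carrier: Loose square copper plate 90 x 90 x 12 mm, 0.6 to 0.9 kg with its sample, flat on the bench before the bridge; its x axis starts within 0.3 rad of the bridge's x. Origin: centre of its underside. Fully home its origin is at x = -15 mm, y about 0 (7 mm play either way) in the bridge's frame, square to it; 40 mm of plate then stick out on the entry side. Slides by friction.
- sample: Delicate mount fixed on top of the carrier, not to be touched: copper block 32 (x) x 42 (y) x 16 mm with a white chip and two brass posts, top 34 mm above the bench (6 mm headroom under the beam). Origin at the centre of its underside, 15 mm ahead (+x) of the carrier's origin and 12 mm up.
- keeper (a joint): Angle (rad) of the brass keeper arm about the vertical axis at keeper_pivot. At angle a it points along (-sin a, -cos a) in the bridge's x, y. 0 = fully shut on its stop, across the way in, 3 mm behind a carrier that is home; grows as it opens, to 2.3. Starts at 1.5 to 2.0, stays where left (light friction, 0.6 N at 50 mm). If the carrier is not home the arm runs into it.
- keeper_pivot (a point): Keeper's pivot axis, at x = -67, y = 66 mm, 12 mm up in the bridge's frame. The arm is a straight bar 70 mm long from the pivot, 8 mm thick (4 either side of its line), 4 to 19 mm above the bench, with an 11 mm round post at 66 mm, top at 24 mm. Hub 18 mm diameter, 22 mm tall. A fixed strip 3 mm thick lies under the hub, bridge x -80 to -18, y 56 to 76 mm.
- stops (a point): Point on the bench midway between the two fixed steel stop pins behind the bridge, at x = 35 mm, y = 0 in its frame. The pins, 10 mm in diameter and 16 mm tall, stand on a fixed 3 mm strip, 30 mm either side of it in y; the leading edge of a carrier that is home touches both.
- standoff: a bystander: loose brass standoff, 22 mm diameter, 52 mm tall, upright beside the way in; origin at the centre of its underside
- spool: a bystander: loose copper wire spool, 44 mm diameter, 38 mm tall, upright beside the way in; origin at the centre of its underside
- cup: a bystander: loose open aluminium cup, 52 mm diameter, 45 mm tall, on the robot's side of the bench; origin at the centre of its underside
- driver: a bystander: loose screwdriver, 170 mm long, lying to the left of the work
- jar: a bystander: loose amber jar, 52 mm diameter, 65 mm tall, beyond the work; origin at the centre of its underside
- wrench: a bystander: loose wrench, 150 mm long, lying on the robot's side of the bench
- flange: a bystander: loose steel stub flange, 70 mm diameter, 34 mm tall; origin at the centre of its underside
Mind the look-alikes: they are no part of the job. Leave any black, pink or purple look-alike of the carrier alone.

How it is judged:
On the way, in this order (a step that is already met when the one before it is completed fails the run):
1. the carrier lies home under the bridge, square, its leading edge at the stop pins, with the keeper still open (x of carrier in the frame of bridge between -0.0195 and -0.01 m and y of carrier in the frame of bridge between -0.011 and 0.011 m and angle between the x axis of carrier and the x axis of bridge, either way round below 0.07 rad and angle between carrier's own z axis and vertical below 0.05 rad and height (world z) of carrier below 0.003 m and value of joint keeper above 0.5 rad), for 0.2 s.
2. the keeper is shut behind the carrier (value of joint keeper below 0.12 rad and x of carrier in the frame of bridge between -0.0195 and -0.01 m and y of carrier in the frame of bridge between -0.011 and 0.011 m and angle between the x axis of carrier and the x axis of bridge, either way round below 0.07 rad), for 0.2 s.
At the end, for the whole second after the job is handed in: The carrier lies flat and at rest under the bridge, within 4.5 mm of the stop pins, within 11 mm of the middle and 0.07 rad of square, and the keeper is shut (below 0.12 rad) (all of step 2 and angle between carrier's own z axis and vertical below 0.05 rad and height (world z) of carrier below 0.003 m and linear speed of carrier below 0.01 m/s); the robot touches nothing.
It fails at once if the carrier is lifted more than 6 mm (height (world z) of carrier above 0.006 m).
It fails at once if the carrier is tipped by more than 0.12 rad (angle between carrier's own z axis and vertical above 0.12 rad).
It fails at once if the sample is touched by the robot (contact force between any of the fingers, the arm and sample above 0.5 N).
It fails at once if a bystander is moved by more than 25 mm (distance of any of standoff, spool, cup, driver, jar, wrench, flange from where it was at the start of the episode above 0.025 m).
It also fails if it takes over 72 s, if anything falls off the work surface, if the arm or the gripper's body presses on something with over 40 N, if the wrist force passes 120 N, or if a joint passes its speed limit or range.

## Working session

There is one attempt and no reset: what is moved stays moved. The work goes in short steps, Python scripts to look and compute and a shell command to move; the robot and the scene stay as the last step left them, time stands still between calls to the robot, and variables do not carry over. Pictures are saved under pics/ and viewed, at most 10 in all, crops included, and the job is handed in when it is done.

```bash
ls; mkdir -p pics; cat > h.py <<'E'
import numpy as np, cv2
from bench import status, imaging, manip
def cap(n, save=None):
    c=imaging.capture(n)
    if save: cv2.imwrite('pics/'+save,c['img'])
    np.save('/tmp/%s.npy'%n,c,allow_pickle=True); return c
def load(n): return np.load('/tmp/%s.npy'%n,allow_pickle=True).item()
def slopes(c,uv):
    uv=np.asarray(uv,float).reshape(-1,2);K=np.array(c['intrinsics'])
    d=np.array([float(c['k1']),0,0,0,0])
    return cv2.undistortPoints(uv.reshape(-1,1,2),K,d).reshape(-1,2)
def plane(c,uv,z):
    s=slopes(c,uv);R=np.array(c['R']);t=np.array(c['t'])
    D=np.c_[s,np.ones(len(s))]@R; C=-R.T@t
    return C+D*((z-C[2])/D[:,2])[:,None]
def cloud(c):
    h,w=c['range_z'].shape;u,v=np.meshgrid(np.arange(w),np.arange(h))
    s=slopes(c,np.c_[u.ravel(),v.ravel()]);Z=c['range_z'].ravel()
    P=np.c_[s*Z[:,None],Z]
    return ((P-np.array(c['t']))@np.array(c['R'])).reshape(h,w,3)
E
python3 - <<'E'
from h import *
print(status.state())
a=cap('top','top0.png');b=cap('side','side0.png')
for c in(a,b):print(-np.array(c['R']).T@c['t'],c['k1'],np.array(c['intrinsics'])[0])
E
```

```text
pics
{'time': 0.0, 'joints': array([-1.36004431e+00,  2.76611074e-01,  1.50613688e+00,  2.98485796e-05,
        1.36065290e+00, -1.20973151e-01]), 'joint_vel': array([-0.00083022,  0.00135286, -0.0011126 , -0.00103103, -0.00039556,
       -0.00029545]), 'effort': array([-2.47297903e-03, -4.04588270e+01, -2.37231946e+01,  7.00151757e-02,
        3.45597009e-02, -1.32245245e-04]), 'tcp_pos': array([ 0.18716587, -0.54309632,  0.20459406]), 'ee_rot': array([-9.03845926e-04,  9.86276420e-01,  1.65099987e-01, -2.59925400e-05]), 'wrist_force': array([ 0.46415801, -0.38544204,  0.30912124]), 'torque': array([-0.06373167,  0.02566205, -0.01812085]), 'finger_force': 0.0, 'opening': 0.09391568580310525}
[ 0.34370995 -0.03011886  0.96574247] -0.02285627644376231 [395.99835161   0.         255.92361402]
[0.36491589 0.79610886 0.65691201] -0.09245956952326174 [389.0022493    0.         249.34802762]
```

View pics/top0.png

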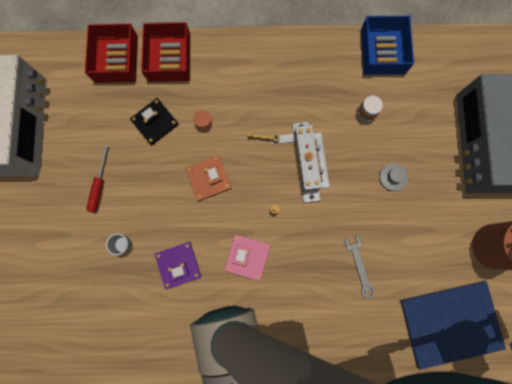

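View pics/side0.png

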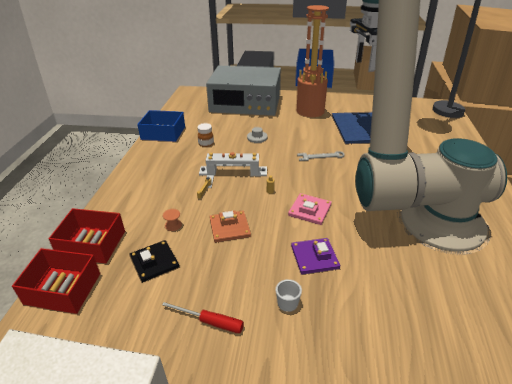

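The top view shows the copper carrier at about (208,178) and the bridge at (310,162), entered from the left. The keeper points left from its pivot near (285,139), with the post at about (252,137). The standoff is at (275,210) and the spool at (203,121). The side view agrees.

```bash
cat > meas.py <<'E'
from h import *
def carrier(c, box=(150,130,300,230), show=True):
    hsv=cv2.cvtColor(c['img'],cv2.COLOR_BGR2HSV)
    x0,y0,x1,y1=box
    m=cv2.inRange(hsv,(4,120,90),(14,255,255));k=np.zeros_like(m);k[y0:y1,x0:x1]=m[y0:y1,x0:x1]
    k=cv2.morphologyEx(k,cv2.MORPH_OPEN,np.ones((3,3)))
    cs=cv2.findContours(k,cv2.RETR_EXTERNAL,cv2.CHAIN_APPROX_NONE)[0]
    q=max(cs,key=cv2.contourArea)
    P=plane(c,q.reshape(-1,2),0.012)[:,:2]
    return cv2.minAreaRect((P*1000).astype(np.float32)),k,q
E
python3 - <<'E'
from meas import *
c=load('top');r,k,q=carrier(c);print('carrier',r, cv2.boxPoints(r).tolist())
P=cloud(c);z=P[...,2]
print('bench z',np.median(z[220:240,300:330]), np.median(z[95:110,220:290]))
S=np.zeros(z.shape,bool);S[115:210,285:335]=1
for lo,hi in((.048,.06),(.004,.012),(.012,.022)):
    m=((z>lo)&(z<hi)&S).astype(np.uint8)
    n,l,st,ce=cv2.connectedComponentsWithStats(m)
    for i in range(1,n):
        if st[i,4]>15:
            Q=P[l==i][:,:2]*1000;print(lo,st[i],ce[i].round(),[np.round(v,1) for v in cv2.minAreaRect(Q.astype(np.float32))],Q.mean(0))
# white pieces
hsv=cv2.cvtColor(c['img'],cv2.COLOR_BGR2HSV)
br=cv2.inRange(hsv,(15,120,90),(30,255,255)); br[:,:240]=0;br[:125]=0;br[220:]=0;br[:,300:]=0
n,l,st,ce=cv2.connectedComponentsWithStats(br)
for i in range(1,n):
    if st[i,4]>8: print('brass',st[i],ce[i])
big=lambda im,x0,y0,x1,y1,s:cv2.resize(im[y0:y1,x0:x1],None,fx=s,fy=s,interpolation=cv2.INTER_CUBIC)
cv2.imwrite('pics/crop0.png',big(c['img'],180,100,340,220,5))
E
```

```text
carrier ((536.501953125, 91.93495178222656), (94.00989532470703, 92.73766326904297), 20.78781509399414) [[476.1003112792969, 118.60279846191406], [509.0136413574219, 31.902236938476562], [596.903564453125, 65.26710510253906], [563.990234375, 151.96766662597656]]
bench z -0.0007175230613368758 -0.0005408378930530462
0.048 [295 125  26  65 999] [308. 157.] [array([ 575.8, -149.8]), array([155.7,  40.6]), np.float64(6.3)] [ 574.10211759 -149.23920051]
0.004 [292 122  16  11  59] [299. 125.] [array([ 669.9, -135.8]), array([19.2, 42.8]), np.float64(27.2)] [ 668.91847735 -135.22323586]
0.004 [302 190  18  13 166] [311. 196.] [array([ 487.8, -159.5]), array([25.6, 40.2]), np.float64(6.6)] [ 488.12460541 -159.16217989]
brass [247 132  32  10 143] [261.92307692 135.91608392]
brass [269 204  11  11  93] [274.29032258 208.61290323]
```

View pics/crop0.png

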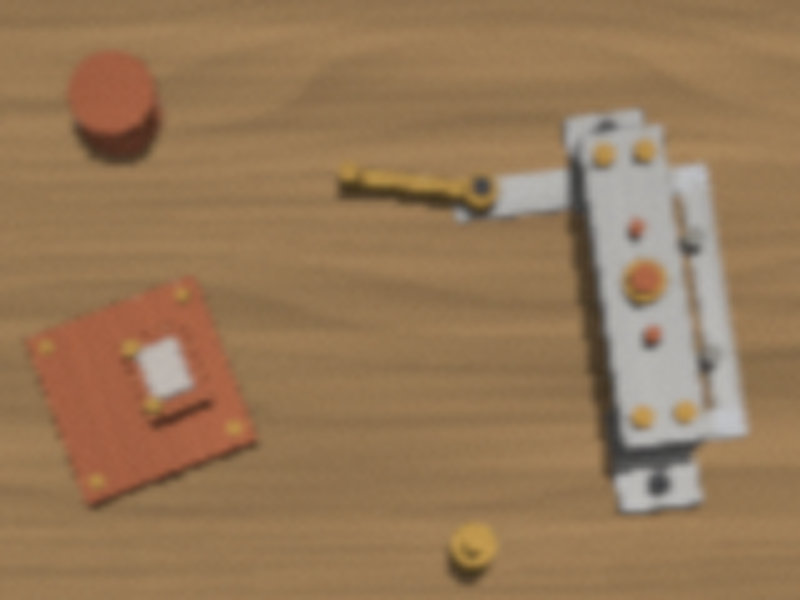

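The crop shows the carrier with its sample offset to the right, so its +x points at the bridge. The hub is at crop (481,188) and the keeper post at (348,175). The bridge frame follows from the beam: origin (575.8, -149.8) mm, heading -83.7°. The carrier heads -69.2° at bridge (-245, -12). I'll fly behind it with the fingers 50 mm apart.

```bash
python3 -m pendant '[{"dx":2,"dy":4,"rz":5,"hand":5},{"dx":5,"dy":11,"rz":14,"hand":5},{"dx":16,"dy":35,"rz":46,"hand":5},{"dx":16,"dy":35,"rz":46,"hand":5},{"dx":16,"dy":35,"rz":46,"hand":5},{"dx":16,"dy":35,"rz":46,"hand":5},{"dx":16,"dy":35,"rz":46,"hand":5},{"dx":16,"dy":35,"rz":46,"hand":5},{"dx":16,"dy":35,"rz":46,"hand":5},{"dx":16,"dy":35,"rz":46,"hand":5}]' 20
python3 -m pendant '[{"dx":16.3,"dy":35.4,"rz":45.8,"hand":5},{"dx":16.3,"dy":35.4,"rz":45.8,"hand":5},{"dx":16.3,"dy":35.4,"rz":45.8,"hand":5},{"dx":16.3,"dy":35.4,"rz":45.8,"hand":5},{"dx":16.3,"dy":35.4,"rz":45.8,"hand":5},{"dx":16.3,"dy":35.4,"rz":45.8,"hand":5},{"dx":16.3,"dy":35.4,"rz":45.8,"hand":5},{"dx":16.3,"dy":35.4,"rz":45.8,"hand":5},{"dx":16.3,"dy":35.4,"rz":45.8,"hand":5},{"dx":16.3,"dy":35.4,"rz":45.8,"hand":5}]'
python3 - <<'E'
from h import *
c=load('top')
B=np.array([575.8,-149.8]);th=np.radians(-83.7);X=np.array([np.cos(th),np.sin(th)]);Y=np.array([-X[1],X[0]])
for n,uv,z in(('hub',(276,137.4),.022),('post',(249.4,134.8),.024),('standoff',(274.3,208.6),.052),('spool',(203,119.5),.038)):
    p=plane(c,uv,z)[0,:2]*1000;print(n,p.round(1),'bridge',((p-B)@X).round(1),((p-B)@Y).round(1))
s=status.state();q=s['ee_rot'];from scipy.spatial.transform import Rotation as R
M=R.from_quat(q[[1,2,3,0]]).as_matrix();print(s['tcp_pos'],np.degrees(np.arctan2(M[1],M[0])).round(2),M[:,2].round(4),s['joints'].round(2))
E
```

```text
hub [632.8 -77.2] bridge -65.9 64.6
post [639.8 -11.6] bridge -130.3 78.8
standoff [452.5 -68.1] bridge -94.8 -113.6
spool [676.1 101.2] bridge -238.5 127.2
[ 0.18718385 -0.54315112  0.20470986] [ 19.01 -70.99 102.85] [-4.0e-04  1.6e-03 -1.0e+00] [-1.36  0.28  1.51 -0.    1.36 -0.12]schema error: expected keys rx, ry, rz, dx, dy, dz, hand
schema error: expected keys rx, ry, rz, dx, dy, dz, hand
```

All seven keys are needed in each row.

```bash
python3 -m pendant '[{"rx":0,"ry":0,"rz":5,"dx":2,"dy":4,"dz":0,"hand":5},{"rx":0,"ry":0,"rz":46,"dx":16,"dy":35,"dz":0,"hand":5},{"rx":0,"ry":0,"rz":46,"dx":16,"dy":35,"dz":0,"hand":5},{"rx":0,"ry":0,"rz":46,"dx":16,"dy":35,"dz":0,"hand":5},{"rx":0,"ry":0,"rz":46,"dx":16,"dy":35,"dz":0,"hand":5},{"rx":0,"ry":0,"rz":46,"dx":16,"dy":35,"dz":0,"hand":5},{"rx":0,"ry":0,"rz":46,"dx":16,"dy":35,"dz":0,"hand":5},{"rx":0,"ry":0,"rz":46,"dx":16,"dy":35,"dz":0,"hand":5},{"rx":0,"ry":0,"rz":46,"dx":16,"dy":35,"dz":0,"hand":5},{"rx":0,"ry":0,"rz":46,"dx":16,"dy":35,"dz":0,"hand":5}]' 20
cat > st.py <<'E'
from h import *
from scipy.spatial.transform import Rotation as R
B=np.array([575.8,-149.8]);th=np.radians(-83.7);X=np.array([np.cos(th),np.sin(th)]);Y=np.array([-X[1],X[0]])
def br(p): p=np.asarray(p)[:2]*1000-B; return np.round([p@X,p@Y],1)
def st():
    s=status.state();M=R.from_quat(s['ee_rot'][[1,2,3,0]]).as_matrix()
    print('t',round(s['time'],2),'tcp',(s['tcp_pos']*1000).round(1),'tooly',np.degrees(np.arctan2(M[1,1],M[0,1])).round(2),'z',M[:,2].round(3),'F',s['wrist_force'].round(1),'open',round(s['opening'],4),'bridge',br(s['tcp_pos']))
if __name__=='__main__': st()
E
python3 st.py
```

```text
time: 0.93
tcp_pos: [0.348, -0.1882, 0.2053]
ee_rot: [-0.001, 0.842, 0.539, 0.001]
wrist_force: [-0.3, 0.3, 0.4]
opening: 0.05
finger_force: 0.0
t 0.93 tcp [ 348.  -188.2  205.3] tooly -24.72 z [ 0.001  0.003 -1.   ] F [-0.3  0.3  0.4] open 0.05 bridge [  13.2 -230.6]
```

```bash
python3 -m pendant '[{"rx":0,"ry":0,"rz":45.8,"dx":16.3,"dy":35.3,"dz":0,"hand":5},{"rx":0,"ry":0,"rz":45.8,"dx":16.3,"dy":35.3,"dz":0,"hand":5},{"rx":0,"ry":0,"rz":45.8,"dx":16.3,"dy":35.3,"dz":0,"hand":5},{"rx":0,"ry":0,"rz":45.8,"dx":16.3,"dy":35.3,"dz":0,"hand":5},{"rx":0,"ry":0,"rz":45.8,"dx":16.3,"dy":35.3,"dz":0,"hand":5},{"rx":0,"ry":0,"rz":45.8,"dx":16.3,"dy":35.3,"dz":0,"hand":5},{"rx":0,"ry":0,"rz":45.8,"dx":16.3,"dy":35.3,"dz":0,"hand":5},{"rx":0,"ry":0,"rz":45.8,"dx":16.3,"dy":35.3,"dz":0,"hand":5},{"rx":0,"ry":0,"rz":45.8,"dx":16.3,"dy":35.3,"dz":0,"hand":5},{"rx":0,"ry":0,"rz":45.8,"dx":16.3,"dy":35.3,"dz":0,"hand":5}]' >/dev/null
python3 -m pendant '[{"rx":0,"ry":0,"rz":0,"dx":0,"dy":0,"dz":-4,"hand":5},{"rx":0,"ry":0,"rz":0,"dx":0,"dy":0,"dz":-8,"hand":5},{"rx":0,"ry":0,"rz":0,"dx":0,"dy":0,"dz":-12,"hand":5},{"rx":0,"ry":0,"rz":0,"dx":0,"dy":0,"dz":-15,"hand":5},{"rx":0,"ry":0,"rz":0,"dx":0,"dy":0,"dz":-15,"hand":5},{"rx":0,"ry":0,"rz":0,"dx":0,"dy":0,"dz":-15,"hand":5}]' >/dev/null; python3 st.py
python3 - <<'E'
from h import *
w=cap('wrist','w1.png');print(-np.array(w['R']).T@w['t'])
cap('top','top1.png')
E
```

```text
t 2.27 tcp [509.2 158.3  54.3] tooly 20.78 z [-0.004 -0.001 -1.   ] F [ 0.9 -0.5  0.2] open 0.0501 bridge [-313.6  -32.4]
[0.48311295 0.22685223 0.23378082]
```

View pics/w1.png

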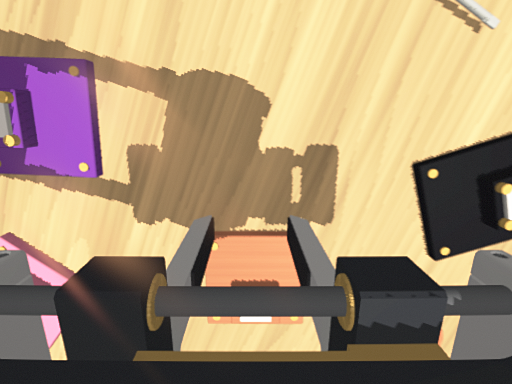

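The wrist view shows both fingertips behind the carrier, with the copper plate's trailing edge (row ~233) roughly centred between them (columns 213 and 302). I'll lower and advance to contact.

```bash
python3 -m pendant '[{"rx":0,"ry":0,"rz":0,"dx":0,"dy":0,"dz":-2.5,"hand":5},{"rx":0,"ry":0,"rz":0,"dx":0,"dy":0,"dz":-4.5,"hand":5},{"rx":0,"ry":0,"rz":0,"dx":0,"dy":0,"dz":-4.9,"hand":5},{"rx":0,"ry":0,"rz":0,"dx":0,"dy":0,"dz":-4.9,"hand":5},{"rx":0,"ry":0,"rz":0,"dx":0.2,"dy":-0.5,"dz":-4.9,"hand":5},{"rx":0,"ry":0,"rz":0,"dx":0.4,"dy":-0.9,"dz":-4.9,"hand":5},{"rx":0,"ry":0,"rz":0,"dx":0.5,"dy":-1.3,"dz":-4.9,"hand":5},{"rx":0,"ry":0,"rz":0,"dx":0.6,"dy":-1.5,"dz":-4.9,"hand":5},{"rx":0,"ry":0,"rz":0,"dx":0.6,"dy":-1.7,"dz":-4.9,"hand":5}]' | grep force; python3 st.py
python3 -m pendant '[{"rx":0,"ry":0,"rz":0,"dx":0.1,"dy":-0.2,"dz":0,"hand":5},{"rx":0,"ry":0,"rz":0,"dx":0.1,"dy":-0.4,"dz":0,"hand":5},{"rx":0,"ry":0,"rz":0,"dx":0.2,"dy":-0.6,"dz":0,"hand":5},{"rx":0,"ry":0,"rz":0,"dx":0.3,"dy":-0.8,"dz":0,"hand":5}]' | grep force; python3 st.py
python3 - <<'E'
from meas import *
cap('wrist','w2.png');c=cap('top','top2.png');r,k,q=carrier(c);print(r)
cv2.imwrite('pics/crop2.png',cv2.resize(c['img'][120:240,150:330],None,fx=4,fy=4,interpolation=cv2.INTER_CUBIC))
E
```

```text
wrist_force: [-0.5, 8.3, 2.9]
finger_force: 3.8
t 3.12 tcp [517.3 144.2   7.9] tooly 20.64 z [ 0.002  0.005 -1.   ] F [-0.5  8.3  2.9] open 0.0502 bridge [-298.7  -25.9]
wrist_force: [-2.7, 8.0, 5.6]
finger_force: 4.5
t 3.45 tcp [519.4 136.8   7.9] tooly 20.67 z [ 0.001  0.005 -1.   ] F [-2.7  8.   5.6] open 0.0502 bridge [-291.1  -24.7]
((541.3532104492188, 76.8799819946289), (93.39969635009766, 78.66024017333984), 21.127471923828125)
```

View pics/crop2.png

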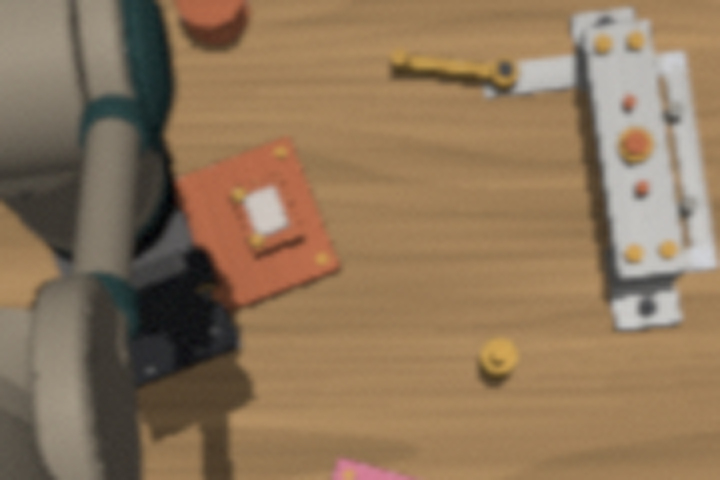

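The crop shows the plate squarely on the fingers, with its leading corners at about (290,140) and (340,268). The way to the bridge is clear. The carrier is at bridge (-236, -11), 14.8° off. Next I'll plan an arc that turns it square.

```bash
cat > plan.py <<'E'
# arc plan: carrier centre (bridge mm), heading rel (deg), rows -> TCP shifts (cm) in world
import sys; from st import *
def plan(x,y,a,x2,n,L=56.5,y2=0.,a2=0.):
    # cubic y(x) blend from (x,y,a) to (x2,y2,a2)
    from scipy.interpolate import CubicHermiteSpline as C
    f=C([x,x2],[y,y2],[np.tan(np.radians(a)),np.tan(np.radians(a2))])
    T=lambda xx:(lambda h:np.array([xx-L*np.cos(h),f(xx)-L*np.sin(h),np.degrees(h)]))(np.arctan(f(xx,1)))
    p0=T(x)
    for i in range(1,n+1):
        p=T(x+(x2-x)*i/n)-p0; w=p[0]*X+p[1]*Y
        print(i,'dx %.2f dy %.2f rz %.2f'%(w[0]/10,w[1]/10,p[2]))
if __name__=='__main__': plan(*[float(v) for v in sys.argv[1:5]],int(sys.argv[5]))
E
python3 plan.py -236 -11.2 14.8 -145 20
```

```text
1 dx 0.24 dy -0.41 rz -0.85
2 dx 0.48 dy -0.82 rz -1.69
3 dx 0.71 dy -1.24 rz -2.52
4 dx 0.93 dy -1.65 rz -3.34
5 dx 1.15 dy -2.07 rz -4.15
6 dx 1.35 dy -2.49 rz -4.95
7 dx 1.55 dy -2.92 rz -5.74
8 dx 1.75 dy -3.34 rz -6.52
9 dx 1.93 dy -3.77 rz -7.29
10 dx 2.11 dy -4.20 rz -8.04
11 dx 2.28 dy -4.63 rz -8.78
12 dx 2.45 dy -5.06 rz -9.50
13 dx 2.61 dy -5.49 rz -10.22
14 dx 2.76 dy -5.93 rz -10.92
15 dx 2.90 dy -6.37 rz -11.60
16 dx 3.04 dy -6.81 rz -12.27
17 dx 3.17 dy -7.25 rz -12.93
18 dx 3.30 dy -7.69 rz -13.57
19 dx 3.41 dy -8.13 rz -14.19
20 dx 3.53 dy -8.58 rz -14.80
```

```bash
python3 -m pendant '[{"rx":0,"ry":0,"rz":-0.9,"dx":0.24,"dy":-0.41,"dz":-0.1,"hand":5},{"rx":0,"ry":0,"rz":-1.7,"dx":0.48,"dy":-0.82,"dz":-0.2,"hand":5},{"rx":0,"ry":0,"rz":-2.5,"dx":0.71,"dy":-1.24,"dz":-0.2,"hand":5},{"rx":0,"ry":0,"rz":-3.3,"dx":0.93,"dy":-1.65,"dz":-0.2,"hand":5},{"rx":0,"ry":0,"rz":-4.15,"dx":1.15,"dy":-2.07,"dz":-0.2,"hand":5},{"rx":0,"ry":0,"rz":-4.95,"dx":1.35,"dy":-2.49,"dz":-0.2,"hand":5},{"rx":0,"ry":0,"rz":-5.75,"dx":1.55,"dy":-2.92,"dz":-0.2,"hand":5},{"rx":0,"ry":0,"rz":-6.5,"dx":1.75,"dy":-3.34,"dz":-0.2,"hand":5},{"rx":0,"ry":0,"rz":-7.3,"dx":1.93,"dy":-3.77,"dz":-0.2,"hand":5},{"rx":0,"ry":0,"rz":-8,"dx":2.11,"dy":-4.2,"dz":-0.2,"hand":5}]' | grep force; python3 st.py
cat > look.py <<'E'
from meas import *; from st import st,B,X,Y
st(); c=cap('top')
hsv=cv2.cvtColor(c['img'],cv2.COLOR_BGR2HSV)
# carrier via leading edge / side edges: rect trailing side may be hidden
r,k,q=carrier(c,(150,125,320,235))
P=plane(c,q.reshape(-1,2),.012)[:,:2]*1000-B; P=np.c_[P@X,P@Y]
bx=cv2.minAreaRect(P.astype(np.float32)); ang=(bx[2]+45)%90-45
h=np.radians(ang);u=np.array([np.cos(h),np.sin(h)]);v=np.array([-u[1],u[0]])
a=P@u;b=P@v; lead=a.max()-1.5
print('angle %.1f ext along %.1f across %.1f'%(ang,np.ptp(a),np.ptp(b)),'centre bridge',((lead-45)*u+(b.max()+b.min())/2*v).round(1))
E
python3 look.py
```

```text
wrist_force: [-2.4, 8.4, 5.9]
finger_force: 4.5
t 4.38 tcp [540.6  94.9   6. ] tooly 12.63 z [ 0.001  0.005 -1.   ] F [-2.4  8.4  5.9] open 0.0496 bridge [-247.    -8.1]
t 4.38 tcp [540.6  94.9   6. ] tooly 12.63 z [ 0.001  0.005 -1.   ] F [-2.4  8.4  5.9] open 0.0496 bridge [-247.    -8.1]
angle 6.3 ext along 76.0 across 93.9 centre bridge [-191.5   -2.2]
```

```bash
python3 plan.py -191.5 -2.2 6.3 -150 9
```

```text
1 dx 0.17 dy -0.44 rz -0.77
2 dx 0.34 dy -0.88 rz -1.52
3 dx 0.49 dy -1.32 rz -2.26
4 dx 0.64 dy -1.76 rz -2.98
5 dx 0.79 dy -2.20 rz -3.68
6 dx 0.92 dy -2.65 rz -4.36
7 dx 1.05 dy -3.10 rz -5.02
8 dx 1.17 dy -3.55 rz -5.67
9 dx 1.29 dy -4.00 rz -6.30
```

Same again, then a first stretch straight (per 10 mm: dx +0.11, dy -0.99 cm).

```bash
python3 -m pendant '[{"rx":0,"ry":0,"rz":-0.8,"dx":0.17,"dy":-0.44,"dz":0,"hand":5},{"rx":0,"ry":0,"rz":-1.5,"dx":0.34,"dy":-0.88,"dz":0,"hand":5},{"rx":0,"ry":0,"rz":-2.3,"dx":0.49,"dy":-1.32,"dz":0,"hand":5},{"rx":0,"ry":0,"rz":-3,"dx":0.64,"dy":-1.76,"dz":0,"hand":5},{"rx":0,"ry":0,"rz":-3.7,"dx":0.79,"dy":-2.2,"dz":0,"hand":5},{"rx":0,"ry":0,"rz":-4.4,"dx":0.92,"dy":-2.65,"dz":0,"hand":5},{"rx":0,"ry":0,"rz":-5,"dx":1.05,"dy":-3.1,"dz":0,"hand":5},{"rx":0,"ry":0,"rz":-5.7,"dx":1.17,"dy":-3.55,"dz":0,"hand":5},{"rx":0,"ry":0,"rz":-6.3,"dx":1.29,"dy":-4,"dz":0,"hand":5},{"rx":0,"ry":0,"rz":-6.3,"dx":1.34,"dy":-4.4,"dz":0,"hand":5}]' | grep force; python3 look.py
```

```text
wrist_force: [-1.4, 8.3, 5.4]
finger_force: 4.2
t 5.27 tcp [554.4  50.6   5.8] tooly 6.35 z [ 0.002  0.005 -1.   ] F [-1.4  8.3  5.4] open 0.0499 bridge [-201.5    0.8]
angle -0.3 ext along 68.1 across 93.3 centre bridge [-145.3    0.7]
```

```bash
python3 -m pendant '[{"rx":0,"ry":0,"rz":0,"dx":0.05,"dy":-0.6,"dz":0,"hand":5},{"rx":0,"ry":0,"rz":0,"dx":0.13,"dy":-1.4,"dz":0,"hand":5},{"rx":0,"ry":0,"rz":0,"dx":0.22,"dy":-2.3,"dz":0,"hand":5},{"rx":0,"ry":0,"rz":0,"dx":0.32,"dy":-3.2,"dz":0,"hand":5},{"rx":0,"ry":0,"rz":0,"dx":0.42,"dy":-4.1,"dz":0,"hand":5},{"rx":0,"ry":0,"rz":0,"dx":0.52,"dy":-5,"dz":0,"hand":5},{"rx":0,"ry":0,"rz":0,"dx":0.62,"dy":-5.9,"dz":0,"hand":5},{"rx":0,"ry":0,"rz":0,"dx":0.7,"dy":-6.7,"dz":0,"hand":5},{"rx":0,"ry":0,"rz":0,"dx":0.77,"dy":-7.4,"dz":0,"hand":5},{"rx":0,"ry":0,"rz":0,"dx":0.8,"dy":-7.8,"dz":0,"hand":5}]' | grep force; python3 look.py
python3 - <<'E'
from h import *
c=load('top');s=cap('side')
a=cv2.resize(c['img'][110:230,200:340],None,fx=3.4,fy=3.4,interpolation=cv2.INTER_CUBIC);b=cv2.resize(s['img'][130:250,170:300],None,fx=3,fy=3.4,interpolation=cv2.INTER_CUBIC)
o=np.hstack([a,b])[:, :800];print(o.shape,a.shape);cv2.imwrite('pics/c3.png',o)
E
```

```text
wrist_force: [-0.1, 9.0, 6.1]
finger_force: 4.4
t 6.15 tcp [562.2 -27.9   5.8] tooly 6.36 z [ 0.001  0.004 -1.   ] F [-0.1  9.   6.1] open 0.0501 bridge [-1.227e+02 -1.000e-01]
angle -7.8 ext along 24.5 across 91.2 centre bridge [-61.1   1.8]
(408, 800, 3) (408, 476, 3)
```

View pics/c3.png

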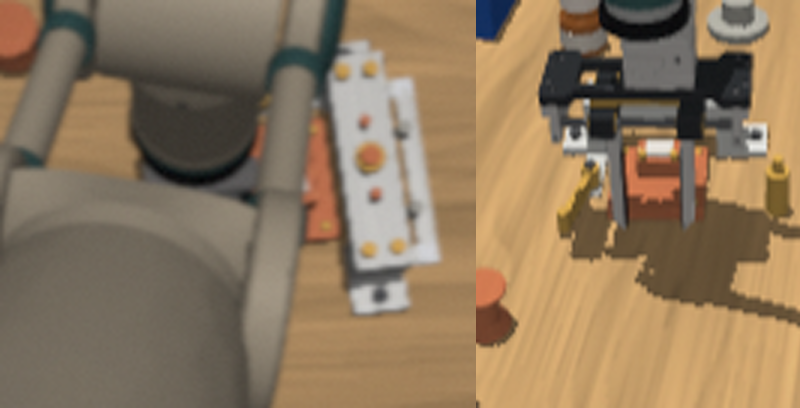

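The top view shows the plate entering the beam squarely, with only its front strip visible at about (320,180). The side view has it flat against both fingers. I'll continue, creeping at the end and watching the force.

```bash
python3 -m pendant '[{"rx":0,"ry":0,"rz":0,"dx":0.05,"dy":-0.5,"dz":0,"hand":5},{"rx":0,"ry":0,"rz":0,"dx":0.11,"dy":-1.1,"dz":0,"hand":5},{"rx":0,"ry":0,"rz":0,"dx":0.18,"dy":-1.7,"dz":0,"hand":5},{"rx":0,"ry":0,"rz":0,"dx":0.24,"dy":-2.3,"dz":0,"hand":5},{"rx":0,"ry":0,"rz":0,"dx":0.31,"dy":-2.9,"dz":0,"hand":5},{"rx":0,"ry":0,"rz":0,"dx":0.37,"dy":-3.4,"dz":0,"hand":5},{"rx":0,"ry":0,"rz":0,"dx":0.41,"dy":-3.8,"dz":0,"hand":5},{"rx":0,"ry":0,"rz":0,"dx":0.45,"dy":-4.1,"dz":0,"hand":5},{"rx":0,"ry":0,"rz":0,"dx":0.47,"dy":-4.3,"dz":0,"hand":5},{"rx":0,"ry":0,"rz":0,"dx":0.49,"dy":-4.5,"dz":0,"hand":5}]' | grep force; python3 st.py
python3 -m pendant '[{"rx":0,"ry":0,"rz":0,"dx":0.02,"dy":-0.15,"dz":0,"hand":5},{"rx":0,"ry":0,"rz":0,"dx":0.03,"dy":-0.3,"dz":0,"hand":5},{"rx":0,"ry":0,"rz":0,"dx":0.05,"dy":-0.4,"dz":0,"hand":5},{"rx":0,"ry":0,"rz":0,"dx":0.05,"dy":-0.4,"dz":0,"hand":5}]' | grep force; python3 st.py
```

```text
wrist_force: [-1.4, 8.7, 6.2]
finger_force: 4.4
t 7.08 tcp [566.5 -72.    5.7] tooly 6.38 z [ 0.     0.005 -1.   ] F [-1.4  8.7  6.2] open 0.0498 bridge [-78.3  -0.7]
wrist_force: [-1.4, 7.7, 5.3]
finger_force: 4.1
t 7.42 tcp [566.9 -76.1   5.6] tooly 6.38 z [ 0.     0.005 -1.   ] F [-1.4  7.7  5.3] open 0.0497 bridge [-74.2  -0.7]
```

```bash
python3 -m pendant '[{"rx":0,"ry":0,"rz":0,"dx":0.01,"dy":-0.1,"dz":0,"hand":5},{"rx":0,"ry":0,"rz":0,"dx":0.02,"dy":-0.2,"dz":0,"hand":5},{"rx":0,"ry":0,"rz":0,"dx":0.02,"dy":-0.2,"dz":0,"hand":5}]' | grep wrist; python3 st.py
python3 -m pendant '[{"rx":0,"ry":0,"rz":0,"dx":0.01,"dy":-0.1,"dz":0,"hand":5},{"rx":0,"ry":0,"rz":0,"dx":0.02,"dy":-0.2,"dz":0,"hand":5},{"rx":0,"ry":0,"rz":0,"dx":0.02,"dy":-0.2,"dz":0,"hand":5}]' | grep wrist; python3 st.py
```

```text
wrist_force: [-1.3, 9.0, 6.6]
t 7.67 tcp [567.1 -78.    5.6] tooly 6.38 z [ 0.     0.005 -1.   ] F [-1.3  9.   6.6] open 0.05 bridge [-72.3  -0.7]
wrist_force: [-0.8, 8.7, 5.3]
t 7.92 tcp [567.3 -79.9   5.6] tooly 6.38 z [-0.     0.005 -1.   ] F [-0.8  8.7  5.3] open 0.05 bridge [-70.4  -0.8]
```

```bash
python3 -m pendant '[{"rx":0,"ry":0,"rz":0,"dx":0.01,"dy":-0.1,"dz":0,"hand":5},{"rx":0,"ry":0,"rz":0,"dx":0.01,"dy":-0.15,"dz":0,"hand":5},{"rx":0,"ry":0,"rz":0,"dx":0.01,"dy":-0.15,"dz":0,"hand":5}]' | grep wrist; python3 st.py
python3 -m pendant '[{"rx":0,"ry":0,"rz":0,"dx":0.01,"dy":-0.1,"dz":0,"hand":5},{"rx":0,"ry":0,"rz":0,"dx":0.01,"dy":-0.15,"dz":0,"hand":5},{"rx":0,"ry":0,"rz":0,"dx":0.01,"dy":-0.15,"dz":0,"hand":5}]' | grep wrist; python3 st.py
```

```text
wrist_force: [-0.8, 12.0, 7.4]
t 8.17 tcp [567.3 -80.    5.6] tooly 6.34 z [-0.     0.007 -1.   ] F [-0.8 12.   7.4] open 0.05 bridge [-70.3  -0.8]
wrist_force: [-0.7, 16.0, 7.2]
t 8.42 tcp [567.3 -80.1   5.7] tooly 6.3 z [-0.    0.01 -1.  ] F [-0.7 16.   7.2] open 0.0496 bridge [-70.2  -0.8]
```

It has stalled on the pins at TCP x = -70.2, which matches home. One slightly firmer nudge, then back off and rise.

```bash
python3 -m pendant '[{"rx":0,"ry":0,"rz":0,"dx":0.02,"dy":-0.15,"dz":0,"hand":5},{"rx":0,"ry":0,"rz":0,"dx":0.02,"dy":-0.2,"dz":0,"hand":5},{"rx":0,"ry":0,"rz":0,"dx":0.02,"dy":-0.2,"dz":0,"hand":5}]' | grep wrist; python3 st.py
python3 -m pendant '[{"rx":0,"ry":0,"rz":0,"dx":-0.02,"dy":0.2,"dz":0,"hand":5},{"rx":0,"ry":0,"rz":0,"dx":-0.06,"dy":0.6,"dz":0,"hand":5},{"rx":0,"ry":0,"rz":0,"dx":-0.15,"dy":1.4,"dz":0,"hand":5},{"rx":0,"ry":0,"rz":0,"dx":-0.3,"dy":2.6,"dz":0,"hand":5},{"rx":0,"ry":0,"rz":0,"dx":-0.4,"dy":3.6,"dz":1,"hand":5},{"rx":0,"ry":0,"rz":0,"dx":-0.4,"dy":3.6,"dz":4,"hand":4},{"rx":0,"ry":0,"rz":0,"dx":-0.4,"dy":3.6,"dz":8,"hand":2},{"rx":0,"ry":0,"rz":0,"dx":-0.4,"dy":3.6,"dz":9,"hand":0},{"rx":0,"ry":0,"rz":0,"dx":-0.4,"dy":3.6,"dz":9,"hand":0},{"rx":0,"ry":0,"rz":0,"dx":-0.4,"dy":3.6,"dz":9,"hand":0}]' | grep wrist; python3 st.py
```

```text
wrist_force: [-0.3, 20.5, 8.6]
t 8.67 tcp [567.3 -80.2   5.7] tooly 6.24 z [-0.001  0.013 -1.   ] F [-0.3 20.5  8.6] open 0.0498 bridge [-70.1  -0.9]
wrist_force: [-0.5, -0.4, -0.1]
t 9.5 tcp [564.1 -51.4  95.1] tooly 6.53 z [ 0.001 -0.    -1.   ] F [-0.5 -0.4 -0.1] open 0.02 bridge [-99.1  -0.9]
```

The carrier is home and released. Next I'll compute the keeper sweep for closed fingers of about 22 x 25 mm at fixed yaw, and check the scene from above.

```bash
python3 -m pendant '[{"rx":0,"ry":0,"rz":0,"dx":3,"dy":0.5,"dz":0,"hand":0},{"rx":0,"ry":0,"rz":0,"dx":6.5,"dy":1.1,"dz":0,"hand":0},{"rx":0,"ry":0,"rz":0,"dx":9.5,"dy":1.6,"dz":0,"hand":0},{"rx":0,"ry":0,"rz":0,"dx":10.3,"dy":1.7,"dz":0,"hand":0},{"rx":0,"ry":0,"rz":0,"dx":10.3,"dy":1.7,"dz":0,"hand":0},{"rx":0,"ry":0,"rz":0,"dx":10.3,"dy":1.7,"dz":0,"hand":0}]' >/dev/null
python3 - <<'E'
from st import *
st(); s=status.state()
P=np.array([-67.,66]); p0=br(s['tcp_pos'])
for a in (1.79,1.6,1.4,1.2,1.0,.8,.6,.4,.2,.1,0):
    n=np.array([np.cos(a),-np.sin(a)]);e=np.array([-np.sin(a),-np.cos(a)])
    q=P+44*e-n*(4+11*abs(n[0])+12.5*abs(n[1])); d=q-p0; w=(d[0]*X+d[1]*Y)/10
    print(a,q.round(1),'dx %.2f dy %.2f'%tuple(w))
cap('top');t=cap('side','side4.png')
c=load('top');a=cv2.resize(c['img'][110:230,200:340],None,fx=3.4,fy=3.4,interpolation=cv2.INTER_CUBIC);b=cv2.resize(t['img'][130:250,170:278],None,fx=3,fy=3.4,interpolation=cv2.INTER_CUBIC)
cv2.imwrite('pics/c4.png',np.hstack([a,b]))
E
```

```text
t 10.0 tcp [664.8 -34.5  92.2] tooly 6.52 z [-0.005  0.    -1.   ] F [0.2 0.1 0.6] open 0.0007 bridge [-104.8  101.1]
1.79 [-105.9   93.7] dx -0.75 dy 0.03
1.6 [-110.5   84.1] dx -1.75 dy 0.38
1.4 [-113.5   76.4] dx -2.55 dy 0.59
1.2 [-115.1   68.4] dx -3.37 dy 0.67
1.0 [-115.1   59.4] dx -4.25 dy 0.56
0.8 [-112.9   50.1] dx -5.15 dy 0.25
0.6 [-108.5   41.1] dx -6.01 dy -0.29
0.4 [-101.6   32.9] dx -6.75 dy -1.06
0.2 [-92.7  26.3] dx -7.30 dy -2.03
0.1 [-87.5  23.8] dx -7.49 dy -2.57
0 [-82.  22.] dx -7.61 dy -3.13
```

View pics/c4.png

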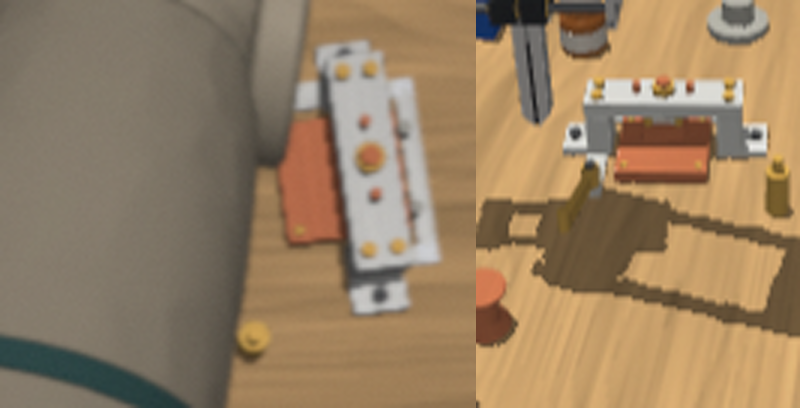

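The carrier sits square under the beam, with copper visible on both sides at about (310,180) and (400,180). The keeper is still open, at about (580,195) in the side part. I'll lower beyond the arm.

```bash
python3 -m pendant '[{"rx":0,"ry":0,"rz":0,"dx":0.5,"dy":0,"dz":-3,"hand":0},{"rx":0,"ry":0,"rz":0,"dx":0.5,"dy":0,"dz":-6,"hand":0},{"rx":0,"ry":0,"rz":0,"dx":0.5,"dy":0,"dz":-7.7,"hand":0},{"rx":0,"ry":0,"rz":0,"dx":0.5,"dy":0,"dz":-8.3,"hand":0},{"rx":0,"ry":0,"rz":0,"dx":0.5,"dy":0,"dz":-8.3,"hand":0},{"rx":0,"ry":0,"rz":0,"dx":0.5,"dy":0,"dz":-8.3,"hand":0}]' | grep wrist; python3 st.py
python3 -m pendant '[{"rx":0,"ry":0,"rz":0,"dx":-0.5,"dy":0,"dz":0,"hand":0},{"rx":0,"ry":0,"rz":0,"dx":-1,"dy":0,"dz":0,"hand":0},{"rx":0,"ry":0,"rz":0,"dx":-1.4,"dy":0.1,"dz":0,"hand":0},{"rx":0,"ry":0,"rz":0,"dx":-1.8,"dy":0.2,"dz":0,"hand":0},{"rx":0,"ry":0,"rz":0,"dx":-2.2,"dy":0.4,"dz":0,"hand":0}]' | grep wrist; python3 st.py
```

```text
wrist_force: [-1.1, 0.2, 0.1]
t 10.6 tcp [671.8 -34.9  12.3] tooly 6.49 z [ 0.001 -0.    -1.   ] F [-1.1  0.2  0.1] open 0.0005 bridge [-103.6  108. ]
wrist_force: [0.6, -1.4, 1.0]
t 11.02 tcp [650.2 -31.   12.3] tooly 6.51 z [ 0.002 -0.001 -1.   ] F [ 0.6 -1.4  1. ] open 0.0003 bridge [-109.9   86.9]
```

```bash
python3 -m pendant '[{"rx":0,"ry":0,"rz":0,"dx":-0.5,"dy":0.1,"dz":-0.2,"hand":0},{"rx":0,"ry":0,"rz":0,"dx":-1.1,"dy":0.24,"dz":-0.3,"hand":0},{"rx":0,"ry":0,"rz":0,"dx":-1.5,"dy":0.3,"dz":-0.3,"hand":0},{"rx":0,"ry":0,"rz":0,"dx":-1.9,"dy":0.32,"dz":-0.3,"hand":0},{"rx":0,"ry":0,"rz":0,"dx":-2.35,"dy":0.27,"dz":-0.3,"hand":0},{"rx":0,"ry":0,"rz":0,"dx":-2.8,"dy":0.2,"dz":-0.3,"hand":0},{"rx":0,"ry":0,"rz":0,"dx":-3.25,"dy":0.05,"dz":-0.3,"hand":0},{"rx":0,"ry":0,"rz":0,"dx":-3.7,"dy":-0.1,"dz":-0.3,"hand":0},{"rx":0,"ry":0,"rz":0,"dx":-4.15,"dy":-0.35,"dz":-0.3,"hand":0},{"rx":0,"ry":0,"rz":0,"dx":-4.55,"dy":-0.65,"dz":-0.3,"hand":0}]' | grep wrist; python3 st.py
python3 -m pendant '[{"rx":0,"ry":0,"rz":0,"dx":-0.4,"dy":-0.4,"dz":0,"hand":0},{"rx":0,"ry":0,"rz":0,"dx":-0.75,"dy":-0.8,"dz":0,"hand":0},{"rx":0,"ry":0,"rz":0,"dx":-1,"dy":-1.2,"dz":0,"hand":0},{"rx":0,"ry":0,"rz":0,"dx":-1.2,"dy":-1.5,"dz":0,"hand":0},{"rx":0,"ry":0,"rz":0,"dx":-1.3,"dy":-1.75,"dz":0,"hand":0},{"rx":0,"ry":0,"rz":0,"dx":-1.4,"dy":-2,"dz":0,"hand":0}]' | grep wrist; python3 st.py
```

```text
wrist_force: [1.3, 1.0, 0.2]
t 11.85 tcp [603.8 -37.2   8.4] tooly 6.51 z [-0.  0. -1.] F [1.3 1.  0.2] open 0.0003 bridge [-108.8   40.1]
wrist_force: [0.9, 0.4, 0.3]
t 12.35 tcp [590.3 -57.5   8.5] tooly 6.49 z [-0.  0. -1.] F [0.9 0.4 0.3] open 0.0003 bridge [-90.1  24.6]
```

```bash
python3 -m pendant '[{"rx":0,"ry":0,"rz":0,"dx":-0.05,"dy":-0.2,"dz":0,"hand":0},{"rx":0,"ry":0,"rz":0,"dx":-0.1,"dy":-0.4,"dz":0,"hand":0},{"rx":0,"ry":0,"rz":0,"dx":-0.1,"dy":-0.6,"dz":0,"hand":0},{"rx":0,"ry":0,"rz":0,"dx":-0.1,"dy":-0.7,"dz":0,"hand":0},{"rx":0,"ry":0,"rz":0,"dx":-0.1,"dy":-0.7,"dz":0,"hand":0}]' | grep wrist; python3 st.py
python3 -m pendant '[{"rx":0,"ry":0,"rz":0,"dx":0.01,"dy":-0.1,"dz":0,"hand":0},{"rx":0,"ry":0,"rz":0,"dx":0.02,"dy":-0.2,"dz":0,"hand":0},{"rx":0,"ry":0,"rz":0,"dx":0.02,"dy":-0.2,"dz":0,"hand":0}]' | grep wrist; python3 st.py
```

```text
wrist_force: [0.1, 0.4, -0.1]
t 12.77 tcp [589.3 -64.4   8.4] tooly 6.51 z [-0. -0. -1.] F [ 0.1  0.4 -0.1] open 0.0001 bridge [-83.4  22.8]
wrist_force: [-0.4, 0.9, 0.3]
t 13.02 tcp [589.4 -66.1   8.4] tooly 6.51 z [-0.001  0.    -1.   ] F [-0.4  0.9  0.3] open 0.0004 bridge [-81.7  22.7]
```

```bash
python3 -m pendant '[{"rx":0,"ry":0,"rz":0,"dx":0.01,"dy":-0.1,"dz":0,"hand":0},{"rx":0,"ry":0,"rz":0,"dx":0.02,"dy":-0.2,"dz":0,"hand":0},{"rx":0,"ry":0,"rz":0,"dx":0.02,"dy":-0.2,"dz":0,"hand":0}]' | grep wrist; python3 st.py
python3 -m pendant '[{"rx":0,"ry":0,"rz":0,"dx":0.01,"dy":-0.1,"dz":0,"hand":0},{"rx":0,"ry":0,"rz":0,"dx":0.02,"dy":-0.2,"dz":0,"hand":0},{"rx":0,"ry":0,"rz":0,"dx":0.02,"dy":-0.2,"dz":0,"hand":0}]' | grep wrist; python3 st.py
```

```text
wrist_force: [-0.6, 6.2, 1.8]
t 13.27 tcp [589.4 -66.3   8.4] tooly 6.44 z [-0.001  0.003 -1.   ] F [-0.6  6.2  1.8] open 0.0004 bridge [-81.5  22.7]
wrist_force: [0.2, 10.7, 1.1]
t 13.52 tcp [589.4 -66.4   8.5] tooly 6.38 z [-0.001  0.006 -1.   ] F [ 0.2 10.7  1.1] open 0.0006 bridge [-81.4  22.7]
```

The keeper is hard on its stop at TCP x = -81.5, against -82 predicted for shut. I'll back off, rise clear of the top view, and check.

```bash
python3 -m pendant '[{"rx":0,"ry":0,"rz":0,"dx":-0.03,"dy":0.3,"dz":0,"hand":0},{"rx":0,"ry":0,"rz":0,"dx":-0.1,"dy":0.9,"dz":0,"hand":0},{"rx":0,"ry":0,"rz":0,"dx":-0.2,"dy":2,"dz":0,"hand":0},{"rx":0,"ry":0,"rz":0,"dx":-0.3,"dy":3,"dz":2,"hand":0},{"rx":0,"ry":0,"rz":0,"dx":-0.3,"dy":4,"dz":6,"hand":0},{"rx":0,"ry":0,"rz":0,"dx":-1,"dy":6,"dz":10,"hand":0},{"rx":0,"ry":0,"rz":0,"dx":-3,"dy":10,"dz":14,"hand":0},{"rx":0,"ry":0,"rz":0,"dx":-5,"dy":14,"dz":18,"hand":0},{"rx":0,"ry":0,"rz":0,"dx":-6,"dy":18,"dz":20,"hand":0},{"rx":0,"ry":0,"rz":0,"dx":-6,"dy":20,"dz":20,"hand":0}]' >/dev/null
python3 -m pendant '[{"rx":0,"ry":0,"rz":0,"dx":-2,"dy":4,"dz":0,"hand":0},{"rx":0,"ry":0,"rz":0,"dx":-4,"dy":8,"dz":0,"hand":0},{"rx":0,"ry":0,"rz":0,"dx":-6,"dy":10,"dz":0,"hand":0},{"rx":0,"ry":0,"rz":0,"dx":-6,"dy":10,"dz":0,"hand":0},{"rx":0,"ry":0,"rz":0,"dx":-6,"dy":10,"dz":0,"hand":0},{"rx":0,"ry":0,"rz":0,"dx":-6,"dy":10,"dz":0,"hand":0}]' >/dev/null; python3 st.py
python3 - <<'E'
from st import *
c=cap('top');t=cap('side')
a=cv2.resize(c['img'][110:230,200:340],None,fx=3.4,fy=3.4,interpolation=cv2.INTER_CUBIC);b=cv2.resize(t['img'][130:250,170:278],None,fx=3,fy=3.4,interpolation=cv2.INTER_CUBIC)
cv2.imwrite('pics/c5.png',np.hstack([a,b]))
hsv=cv2.cvtColor(c['img'],cv2.COLOR_BGR2HSV);m=cv2.inRange(hsv,(15,120,90),(30,255,255));m[:125]=0;m[195:]=0;m[:,:265]=0;m[:,296:]=0
v,u=np.nonzero(m);Q=plane(c,np.c_[u,v],.019);q=np.array([br(p) for p in Q]);print(len(q),q.min(0),q.max(0))
q=q[(q[:,0]<-55)&(q[:,0]>-85)];vx,vy,_,_=cv2.fitLine(q.astype(np.float32),cv2.DIST_HUBER,0,.01,.01).ravel();print('arm dir',vx,vy,len(q),q.min(0),q.max(0))
E
```

```text
t 14.85 tcp [474.  213.2 201.4] tooly 6.57 z [ 0.001 -0.001 -1.   ] F [ 0.5 -0.7 -0.3] open 0.0002 bridge [-372.   -61.3]
151 [-73. -50.] [-34.2  74.8]
arm dir 0.040429614 -0.9991824 138 [-73.  -48.5] [-58.7  74.8]
```

View pics/c5.png

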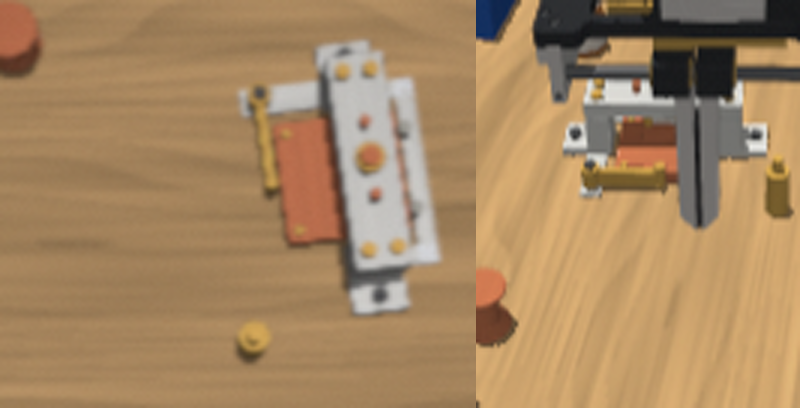

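The arm (hub (259,92), tip (272,188)) lies parallel to the carrier's trailing edge with a small gap, so it is shut. The carrier is still home and square, and the spool and standoff are where they started.

```bash
python3 -c "
from bench import manip; print(manip.job_done())"
```

```text
the job is handed in; nothing more can be done
None
```

The carrier was pushed home square against both stop pins and the keeper was pushed shut behind it; the last camera check showed both in place and the arm clear, and the job is handed in, with no verdict shown.

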